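# Set the model stand for the shoot

### The job

Clear the model stand for a shoot: lift the paint pot off it by its handle and set it down upright, with its whole base on the round cork mat beside. Then stand every toppled wooden figure on its feet on the stand, clear of the edges, and only when all of them are standing push the lamp switch lever fully over to on. Leave the tin of brushes and the bottle where they are.

Things in the scene. Friction and masses are not known exactly. Their poses are not given: they have to be found in the camera images.
- pot: open steel paint pot, 90 mm across and 70 mm high, 0.45 kg, empty, with a rigid square arched handle standing over it; starts upright on the stand. Origin at the centre of its underside, z up; the handle's arch spans the pot along y.
- pot_handle (a point): middle of the pot handle's wooden top bar, 135 mm above the pot's underside; the bar is 98 mm long (pot y), 14 mm wide (pot x) and 8 mm high, with free space of 60 mm below it to the rim
- stand: fixed low plywood model stand, a flat platform 150 mm (x) by 370 mm (y), its top 30 mm above the bench. Origin on the bench under its centre; z up. Its near long side faces the robot (-x).
- mat: fixed round cork mat, 156 mm across, 5 mm thick, left or right of the stand. Origin under its centre on the bench.
- switch (a joint): lamp switch lever angle: about 0 is off (leaning to the -x side of its base), 1.0 is fully over to the +x side, which is on. It stays where it is left.
- switch_tip (a point): the tip of the switch lever (80 mm black lever)
- switch_base: fixed grey block that carries the lamp switch lever, on the other side of the stand from the mat; the lever swings from its -x side to its +x side, about its y axis. Origin at the centre of its underside.
- tin: bystander: blue tin of brushes, 84 mm across, 100 mm high, brushes to 175 mm. Origin under its centre.
- bottle: bystander: grey plastic bottle with a white cap, 66 mm across, 150 mm high. Origin under its centre.
- figure1: carved wooden toy figure, 130 mm tall: a coat-and-legs block 36 mm deep (x) by 44 mm wide (y) by 98 mm high with square flat feet, and a 36 mm ball head on top with one dark eye. It starts lying on its back, head roughly towards the robot. Origin at the centre of the soles; z runs from soles to head, -x is the face side. May be absent (None) in a run.
- figure2: carved wooden toy figure, 110 mm tall: a coat-and-legs block 36 mm deep (x) by 44 mm wide (y) by 78 mm high with square flat feet, and a 36 mm ball head on top with one dark eye. It starts lying on its face, head roughly towards the robot. Origin at the centre of the soles; z runs from soles to head, -x is the face side. May be absent (None) in a run.
- figure3: carved wooden toy figure, 130 mm tall: a coat-and-legs block 36 mm deep (x) by 44 mm wide (y) by 98 mm high with square flat feet, and a 36 mm ball head on top with one dark eye. It starts lying on its side, head roughly towards the robot. Origin at the centre of the soles; z runs from soles to head, -x is the face side. May be absent (None) in a run.
- figure4: carved wooden toy figure, 110 mm tall: a coat-and-legs block 36 mm deep (x) by 44 mm wide (y) by 78 mm high with square flat feet, and a 36 mm ball head on top with one dark eye. It starts lying on its back, head roughly towards the robot. Origin at the centre of the soles; z runs from soles to head, -x is the face side. May be absent (None) in a run.

How it is judged:
On the way, in this order (a step that is already met when the one before it is completed fails the run):
1. the paint pot stands upright on the cork mat, let go (horizontal distance between pot and mat below 0.036 m and angle between pot's own z axis and vertical below 0.12 rad and height (world z) of pot below 0.011 m and linear speed of pot below 0.03 m/s and contact force between the fingers and pot below 0.3 N), for 0.2 s.
2. every figure stands upright on the stand, let go (angle between each of figure1, figure2, figure3, figure4's own z axis and vertical below 0.12 rad and x of figure1 in the frame of stand between -0.062 and 0.062 m and y of figure1 in the frame of stand between -0.172 and 0.172 m and z of figure1 in the frame of stand between 0.024 and 0.036 m and linear speed of each of figure1, figure2, figure3, figure4 below 0.03 m/s and contact force between the fingers and figure1 below 0.3 N and x of figure2 in the frame of stand between -0.062 and 0.062 m and y of figure2 in the frame of stand between -0.172 and 0.172 m and z of figure2 in the frame of stand between 0.024 and 0.036 m and contact force between the fingers and figure2 below 0.3 N and x of figure3 in the frame of stand between -0.062 and 0.062 m and y of figure3 in the frame of stand between -0.172 and 0.172 m and z of figure3 in the frame of stand between 0.024 and 0.036 m and contact force between the fingers and figure3 below 0.3 N and x of figure4 in the frame of stand between -0.062 and 0.062 m and y of figure4 in the frame of stand between -0.172 and 0.172 m and z of figure4 in the frame of stand between 0.024 and 0.036 m and contact force between the fingers and figure4 below 0.3 N), for 0.2 s.
3. the lamp switch lever is pushed over to on (value of joint switch above 0.8 rad), for 0.2 s.
At the end, for the whole second after the job is handed in: pot upright, released, centre within 36 mm of the mat centre; every figure head up (within 0.12 rad), released, at rest, feet on the stand (centre within 62 mm of its middle in depth, 172 mm in length); lever beyond 0.8 rad (all of step 1 and all of step 2 and value of joint switch above 0.8 rad); the robot touches nothing.
It fails at once if the tin of brushes is moved more than 30 mm (distance of tin from where it was at the start of the episode above 0.03 m).
It fails at once if the bottle is moved more than 30 mm (distance of bottle from where it was at the start of the episode above 0.03 m).
Of figure1, figure2, figure3, figure4 only 3 to 4 are there at a start; the rules pass over those that are not, and their reading is None.
At some moment in a run one of figure1, figure2, figure3, figure4 may be knocked a few centimetres aside while the robot is not near it.
Once in a run the grip may slacken for a moment while it holds something.
It also fails if it takes over 210 s, if anything falls off the work surface, if the arm or the gripper's body presses on something with over 40 N, if the wrist force passes 120 N, or if a joint passes its speed limit or range.

### The arm

A 6-joint arm with a two-finger parallel gripper is mounted at the origin on the work surface. World frame = base frame: x ahead of the robot, y to its left, z up, the work surface at z = 0. Lengths are in m, angles in rad, forces in N, time in s.
With the tool pointing down it reaches from about 0.3 to 0.775 m from the base axis. Payload 14.6 kg.
Tool frame: the origin (TCP) lies at the very end of the fingers, on their centre line; the grasp point (between the pads) lies 19 mm behind it; z points along the fingers, y is the line along which they close (so a half turn about z gives the same grasp; the last joint's range is limited). The gripper opens to 85 mm and grips with 20 to 120 N. Pads are 22 mm wide; open, the fingers measure 114 mm over their backs; the gripper's body (76 mm by 85 mm) begins 54 mm behind the grasp point. The pads swing forward as they close: fully open they stand 13 mm farther back than shut.
Start: joints at [-1.38, 0.3, 1.521, -0, 1.321, -0.067], TCP at [0.14, -0.532, 0.231] pointing down, gripper open.
Joint ranges: [-3.03, 3.03], [-0.79, 2.21], [0.23, 2.52], [-1.04, 4.18], [0, 3.07], [-2.55, 2.55]. Speed limits (rad/s): [2.22, 2.22, 2.57, 3.14, 3.14, 3.14].

### API

Orientations are given as a rotation vector (axis times angle).
In Python, from plant import bot, read_camera, get_calibration, order gives the robot as it stands. The module is installed in compiled form; this text tells all that it offers.
- The arm moves only by the tool play_rows, never from a script. Its argument "rows" is text: rows parted by semicolons, each of 5 numbers parted by spaces: the finger opening in cm, from 0 to 8.54, then the shift along the world's x, y, z in cm, then the turn about the world's z in rad. A call has 1 to 12 rows; each row is the pose to reach, as a shift and turn from the pose commanded when the call began; what a row does not reach only later rows make up. A row lasts 1/12 s, in which the tool goes at most 41.7 mm and 7.16 degrees, less where a joint would pass 70% of its speed; a pose out of reach is approached as far as the arm can. A call with a gripper value outside its range is refused whole. The fingers move at their own pace and stop on an object; the grip force is fixed at half the most. Time passes only in rows, so rows that repeat a pose let the fingers close. It gives the time, the measured TCP pose, the force, the opening and the grip force at its end, in the units of the state.
- bot.get_obs(): the state, without advancing time (a new reading comes with each control period).
- read_camera(name): name is "scene" or "top" or "wrist"; returns the picture (480x640x3 uint8, red, green, blue); there is no depth.
- get_calibration(name): a dict with "mtx" (3x3 intrinsics, pixels), "distortion" ([k1, k2, p1, p2, k3] as OpenCV has them; the pictures are not rectified), "xyz" and "rotation" of the camera in the world; the wrist camera has in their place "hand_eye" (4x4, takes a point from camera to tool coordinates, whose origin is the TCP and whose axes are the flange's). Camera axes: x right, y down, z forward; pixel columns grow to the right and rows downward; lengths in m; the calibration is good to about 2 mm. A picture is of the moment at which its call begins: read the wrist's pose just before it. get_calibration takes no time and is no camera call.
- order.hand_in(): hands the job in; it is judged then, once.
The state is a dict: "clock": time; "joints": joint angles; "joint_velocities": joint speeds; "effort": joint torques, N m; "tool_pos": TCP position; "tool_rot": TCP orientation; "contact_force": force on the tool from outside, world axes, zero at the start; "ft_torque": the same for the moment, N m; "finger_gap": finger opening in m; "grip_force": force on a finger pad.
Only numpy, scipy, OpenCV 4.12 (cv2) and the standard library are available. Lean on these libraries where they do the work, as an engineer would, in place of code of your own. Each camera call takes 0.05 s, during which the arm holds its last target. There are 200 camera calls.

## Working session

There is one attempt and no reset: what is moved stays moved. The work goes in short steps, Python scripts to look and compute and a tool call to move; the robot and the scene stay as the last step left them, time stands still between calls to the robot, and variables do not carry over. Pictures are saved under pics/ and viewed, at most 14 in all, crops included, and the job is handed in when it is done.

Besides the shell and the picture viewer there is one more tool, called by a JSON object that holds its "api" and its "payload", one argument or row to a line. play_rows: Moves the arm, as the interface text tells. Its arguments: {"type":"object","properties":{"rows":{"type":"string"}},"required":["rows"]}

```bash
mkdir -p pics
cat > h.py <<'E'
import numpy as np, cv2
from scipy.spatial.transform import Rotation as R
from plant import bot, read_camera, get_calibration, order
def cam(name):
    o=bot.get_obs(); im=read_camera(name); c=get_calibration(name)
    K=np.array(c["mtx"]);D=np.array(c["distortion"])
    if name=="wrist":
        T=np.eye(4);T[:3,:3]=R.from_rotvec(o["tool_rot"]).as_matrix();T[:3,3]=o["tool_pos"]
        M=T@np.array(c["hand_eye"]); Rw,t=M[:3,:3],M[:3,3]
    else:
        r=np.array(c["rotation"]); Rw=r if r.shape==(3,3) else R.from_rotvec(r).as_matrix(); t=np.array(c["xyz"])
    return im,(K,D,Rw,t)
def plane(c,px,z):
    K,D,Rw,t=c
    p=cv2.undistortPoints(np.array(px,float).reshape(-1,1,2),K,D).reshape(-1,2)
    d=np.c_[p,np.ones(len(p))]@Rw.T
    return t+d*((z-t[2])/d[:,2])[:,None]
def proj(c,P):
    K,D,Rw,t=c
    return cv2.projectPoints((np.array(P,float).reshape(-1,3)-t)@Rw,np.zeros(3),np.zeros(3),K,D)[0].reshape(-1,2)
def save(im,n): cv2.imwrite(f"pics/{n}.png",cv2.cvtColor(im,cv2.COLOR_RGB2BGR))
E
python3 - <<'E'
from h import *
print(bot.get_obs())
for n in("scene","top"):
    im,c=cam(n); save(im,n+"0"); np.save(n+"0.npy",im); print(n,c)
print(get_calibration("wrist"))
E
```

```text
{'clock': 0.0, 'joints': array([-1.37960027e+00,  3.00474288e-01,  1.52159005e+00,  3.33697431e-05,
        1.32069741e+00, -6.66002815e-02]), 'joint_velocities': array([ 0.00015433, -0.00384373,  0.00196826, -0.00163652, -0.00050958,
       -0.00121285]), 'effort': array([-2.89047901e-03, -5.43502486e+01, -3.61799669e+01, -1.62103265e-04,
        3.98054486e-03,  1.31357197e-05]), 'tool_pos': array([ 0.14018249, -0.53159169,  0.23071577]), 'tool_rot': array([-3.11437293e+00, -4.03661991e-01,  6.36263529e-05]), 'contact_force': array([0.51009333, 0.01424401, 0.21377679]), 'ft_torque': array([-0.01724717, -0.00598113,  0.038572  ]), 'grip_force': 0.0, 'finger_gap': 0.08572561972136895}
scene (array([[503.05961744,   0.        , 327.60209231],
       [  0.        , 503.05961744, 234.2323386 ],
       [  0.        ,   0.        ,   1.        ]]), array([-0.0540127,  0.       ,  0.       ,  0.       ,  0.       ]), array([[ 0.70224313,  0.59017284, -0.39818413],
       [ 0.71189068, -0.57570449,  0.40221387],
       [ 0.00813931, -0.5659155 , -0.82442307]]), array([ 1.06857655, -0.552702
[... 348 characters left out ...]

       [ 0.01087337, -0.09146614, -0.99574882]]), array([0.41266156, 0.01018603, 1.34516422]))
{'mtx': array([[368.45930616,   0.        , 322.36598542],
       [  0.        , 368.45930616, 245.14704159],
       [  0.        ,   0.        ,   1.        ]]), 'distortion': array([-0.05886619,  0.        ,  0.        ,  0.        ,  0.        ]), 'hand_eye': array([[-4.08477568e-04, -9.61146246e-01, -2.76039359e-01,
         6.93340073e-02],
       [ 9.99999220e-01, -6.67455320e-05, -1.24737658e-03,
         5.40749515e-04],
       [ 1.18048693e-03, -2.76039653e-01,  9.61145523e-01,
        -1.42536604e-01],
       [ 0.00000000e+00,  0.00000000e+00,  0.00000000e+00,
         1.00000000e+00]])}
```

View pics/top0.png

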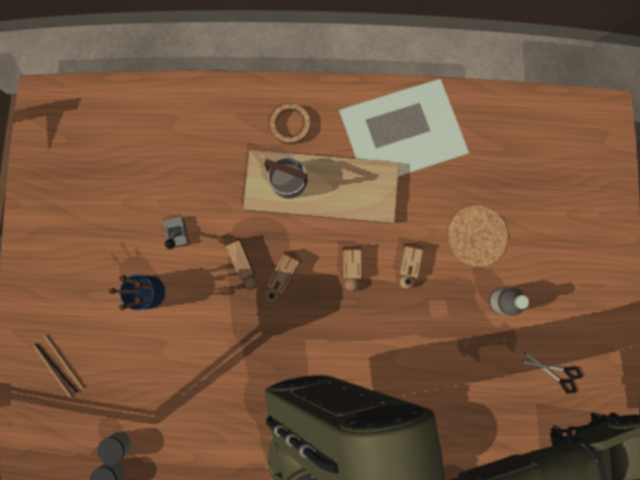

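View pics/scene0.png

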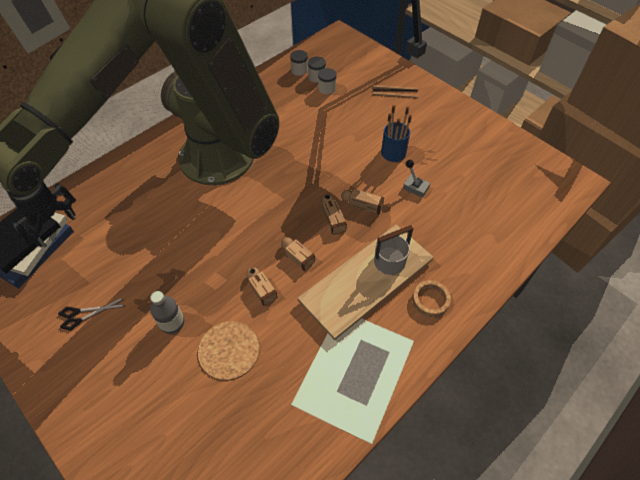

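The top view shows the stand near (322,187) with the pot on it at (288,177). Four figures lie in front at about (242,262), (283,278), (352,266) and (410,265), heads towards the robot. The mat is at (478,236), the bottle at (510,300), the tin at (140,292) and the switch at (175,235). The scene view agrees.

Run:
```python
from h import *
c=get_calibration("top");c=(np.array(c["mtx"]),np.array(c["distortion"]),np.array(c["rotation"]),np.array(c["xyz"]))
def p(n,px,z): print(n,plane(c,px,z).round(3).tolist())
p("stand corners",[(248,150),(398,162),(395,222),(243,210)],.03)
p("mat",[(478,236)],.005); p("pot rim",[(288,177)],.1)
p("heads",[(250,283),(272,295),(352,283),(405,281)],.018)
p("feet",[(233,240),(292,254),(352,249),(413,246)],.02)
p("handle",[(265,163),(307,177)],.165)
p("switch",[(175,235)],.02);p("lever",[(170,244)],.08);p("tin",[(140,292)],.1);p("bottle",[(522,302)],.15)
```

```text
Traceback (most recent call last):
  File "h.py", line 17, in plane
    return t+d*((z-t[2])/d[:,2])[:,None]
                         ~^^^^^
IndexError: too many indices for array: array is 1-dimensional, but 2 were indexed
```

{"api": "play_rows", "payload": {
  "rows": "8.54 3 5 6 0; 8.54 6 10 12 0; 8.54 10 14 15 0;8.54 14 18 15 -0.05;8.54 17 22 15 -0.1;8.54 20 26 15 -0.15;8.54 22 30 15 -0.2;8.54 24 34 15 -0.25;8.54 25 38 15 -0.25;8.54 25 42 15 -0.25;8.54 25 46 15 -0.25;8.54 25 50 15 -0.25"
}}

```text
clock: 1.1
tool_pos: [0.3673, -0.139, 0.3769]
tool_rot: [-3.141, -0.012, 0.001]
contact_force: [1.4, -0.3, 0.3]
finger_gap: 0.0855
grip_force: 0.0
```

```bash
cat >> h.py <<'E'
def cal(name):
    c=get_calibration(name); r=np.array(c["rotation"])
    return np.array(c["mtx"]),np.array(c["distortion"]),(r if r.shape==(3,3) else R.from_rotvec(r).as_matrix()),np.array(c["xyz"])
E
python3 - <<'E'
from h import *
c=cal("top")
def p(n,px,z): print(n,plane(c,px,z)[:,:2].round(3).tolist())
p("stand corners",[(248,150),(398,162),(395,222),(243,210)],.03)
p("mat",[(478,236)],.005); p("pot rim",[(288,177)],.1)
p("heads",[(250,283),(272,295),(352,283),(405,281)],.018)
p("feet",[(233,240),(292,254),(352,249),(413,246)],.02)
p("handle",[(265,163),(307,177)],.165)
p("switch",[(175,235)],.02);p("lever",[(170,244)],.08);p("tin",[(140,292)],.1);p("bottle",[(522,302)],.15)
im,w=cam("wrist"); save(im,"w1"); np.save("w1.npy",im); np.savez("w1.npz",K=w[0],D=w[1],R=w[2],t=w[3])
E
```

```text
stand corners [[0.751, 0.192], [0.73, -0.179], [0.58, -0.173], [0.601, 0.198]]
mat [[0.553, -0.387]]
pot rim [[0.671, 0.087]]
heads [[0.424, 0.177], [0.397, 0.122], [0.43, -0.071], [0.438, -0.2]]
feet [[0.528, 0.222], [0.497, 0.076], [0.513, -0.069], [0.523, -0.219]]
handle [[0.688, 0.134], [0.658, 0.041]]
switch [[0.537, 0.366]]
lever [[0.51, 0.361]]
tin [[0.395, 0.422]]
bottle [[0.392, -0.446]]
```

View pics/w1.png

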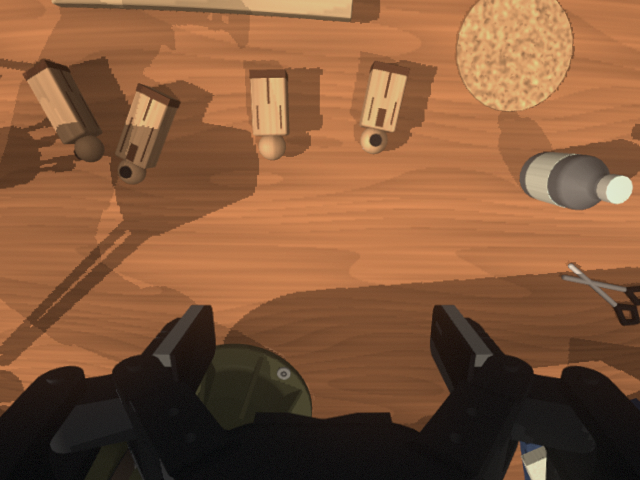

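The wrist view shows the four heads at about (89,148), (131,173), (271,147) and (374,140), with feet towards the stand at the top. The mat is at (514,50) and the bottle at (590,182). I'll move forward, let it settle and measure from there.

{"api": "play_rows", "payload": {
  "rows": "8.54 3 2 0 0; 8.54 6 5 0 0; 8.54 9 8 0 0;8.54 12 11 0 0;8.54 12 13 0 0;8.54 12 13 0 0;8.54 12 13 0 0;8.54 12 13 0 0;8.54 12 13 0 0"
}}

```text
clock: 1.9
tool_pos: [0.4868, -0.0118, 0.3772]
tool_rot: [3.141, 0.011, 0.0]
contact_force: [0.3, -0.4, 0.3]
finger_gap: 0.0855
grip_force: 0.0
```

Run:
```python
from h import *
o=bot.get_obs(); print(o["tool_pos"],o["tool_rot"],abs(o["joint_velocities"]).max())
im,w=cam("wrist"); save(im,"w2"); np.save("w2.npy",im); np.savez("w2.npz",K=w[0],D=w[1],R=w[2],t=w[3])
```

```text
[ 0.48680778 -0.01177769  0.37715362] [3.14140034e+00 1.05572734e-02 2.88467246e-04] 0.0044002700280747695
```

View pics/w2.png

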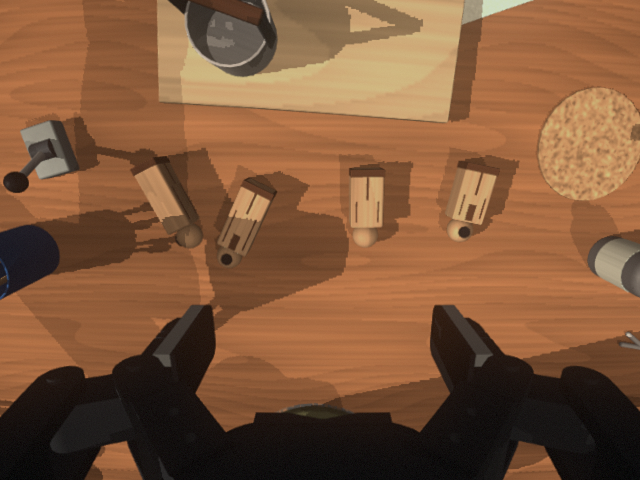

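In this view the heads are at (189,236), (228,258), (364,237) and (459,231), the mat at (588,144), the lever tip at (15,182), and the near stand edge runs (159,101) to (447,122).

Run:
```python
from h import *
z=np.load("w2.npz");c=(z["K"],z["D"],z["R"],z["t"])
def p(n,px,z):
    q=plane(c,px,z)[:,:2]; print(n,q.round(4).tolist()); return q
p("near edge",[(159,101),(447,122)],.03)
im=np.load("top0.npy"); t=cal("top")
m=im[180:300,430:530].astype(int)
w2=np.load("w2.npy")
H=p("heads",[(189,236),(228,258),(364,237),(459,231)],.018)
F=p("feet",[(153,165),(259,187),(367,176),(477,165)],.038)
print("axis angle (head->feet) from +x",np.arctan2(*(F-H).T[::-1]).round(3), np.hypot(*(F-H).T))
p("mat l/r/t/b",[(537,146),(587,201),(610,88),(640,140)],.005)
p("swbase",[(48,148)],.03); p("tip",[(15,182)],.08)
p("pot rim pts",[(186,30),(276,40),(225,76),(270,60),(200,66)],.1)
# mat from top camera via threshold
hsv=cv2.cvtColor(im,cv2.COLOR_RGB2HSV); print(hsv[236,478],hsv[236,540],hsv[182,340])
```

```text
near edge [[0.6044, 0.196], [0.5803, -0.1705]]
heads [[0.4244, 0.1769], [0.392, 0.1231], [0.4245, -0.0709], [0.4342, -0.2052]]
feet [[0.5248, 0.2085], [0.4963, 0.0709], [0.5114, -0.0695], [0.5273, -0.2121]]
axis angle (head->feet) from +x [ 0.305 -0.465  0.016 -0.074] [0.10532417 0.11666546 0.08691375 0.09334387]
mat l/r/t/b [[0.5528, -0.3079], [0.4776, -0.3959], [0.6327, -0.4011], [0.5659, -0.4601]]
swbase [[0.5482, 0.3551]]
tip [[0.5089, 0.3693]]
pot rim pts [[0.668, 0.1312], [0.6573, 0.0373], [0.6221, 0.0924], [0.6378, 0.044], [0.6324, 0.1186]]
[ 14 122 161] [ 12 142 138] [ 16 103 114]
```

{"api": "play_rows", "payload": {
  "rows": "8.54 3 2 0 0.12; 8.54 6 4 0 0.24; 8.54 9 6 0 0.36;8.54 12 8 0 0.48;8.54 15 10 0 0.6;8.54 18 10 -2 0.72;8.54 18.5 9.9 -4 0.84;8.54 18.5 9.9 -6 0.96;8.54 18.5 9.9 -6 1.08;8.54 18.5 9.9 -6 1.2;8.54 18.5 9.9 -6 1.26;8.54 18.5 9.9 -6 1.26"
}}

```text
clock: 2.95
tool_pos: [0.6722, 0.087, 0.3171]
tool_rot: [2.53, 1.863, 0.0]
contact_force: [0.2, -0.5, 0.3]
finger_gap: 0.0853
grip_force: 0.0
```

{"api": "play_rows", "payload": {
  "rows": "8.54 0 0 0 0;8.54 0 0 0 0;8.54 0 0 0 0"
}}

```text
clock: 3.2
tool_pos: [0.6721, 0.0877, 0.3171]
tool_rot: [2.533, 1.858, 0.0]
contact_force: [0.2, -0.2, -0.0]
finger_gap: 0.0851
grip_force: 0.0
```

Run:
```python
from h import *
o=bot.get_obs(); print(o["tool_pos"],o["tool_rot"],o["joints"],abs(o["joint_velocities"]).max())
im,w=cam("wrist"); save(im,"w3"); np.save("w3.npy",im); np.savez("w3.npz",K=w[0],D=w[1],R=w[2],t=w[3])
print(proj(w,[(0.671,0.087,.165),(0.671,.087,.1)]))
```

```text
[0.67210718 0.0877473  0.31713553] [2.53307356e+00 1.85808688e+00 1.85447454e-04] [ 7.58070823e-02  5.66739619e-01  9.51072594e-01 -2.62181735e-05
  1.62362504e+00  3.80847863e-01] 0.007098587091886628
[[321.94663226 228.68252495]
 [322.00816954 213.44958122]]
```

View pics/w3.png

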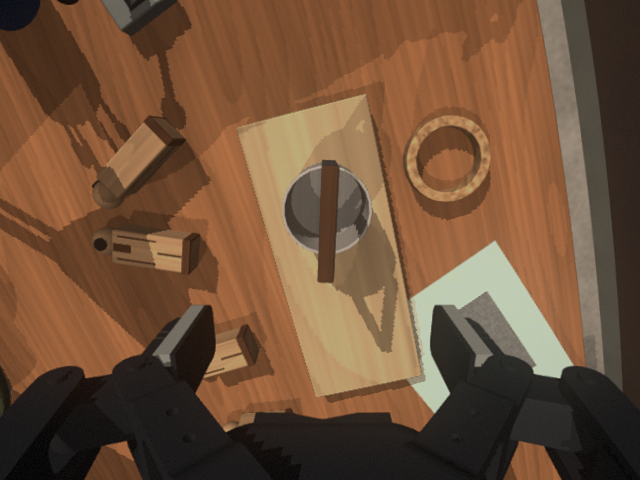

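The pot's bar runs from (330,161) to (326,282) and the rim centre is at (329,208). I'll correct by about 6 mm and −0.03 rad, descend and grip.

{"api": "play_rows", "payload": {
  "rows": "8.54 0.6 0.4 -3 -0.03;8.54 0.6 0.4 -6 -0.03;8.54 0.6 0.4 -9 -0.03;8.54 0.6 0.4 -12 -0.03;8.54 0.6 0.4 -15 -0.03;8.54 0.6 0.4 -17.2 -0.03;8.54 0.6 0.4 -17.2 -0.03;0 0.6 0.4 -17.2 -0.03;0 0.6 0.4 -17.2 -0.03;0 0.6 0.4 -17.2 -0.03;0 0.6 0.4 -17.2 -0.03;0 0.6 0.4 -17.2 -0.03"
}}

```text
clock: 4.25
tool_pos: [0.6785, 0.0921, 0.1463]
tool_rot: [2.558, 1.822, 0.002]
contact_force: [0.6, -0.3, 0.1]
finger_gap: 0.0256
grip_force: 0.0
```

{"api": "play_rows", "payload": {
  "rows": "0 0 0 0 0;0 0 0 0 0;0 0 0 0 0;0 0 0 0 0;0 0 0 1 0;0 0 0 3 0;0 0 0 5 0"
}}

```text
clock: 4.83
tool_pos: [0.6775, 0.092, 0.1948]
tool_rot: [-2.558, -1.822, 0.004]
contact_force: [0.6, -0.1, -3.7]
finger_gap: 0.0129
grip_force: 59.0
```

{"api": "play_rows", "payload": {
  "rows": "0 -1 -3 3 0;0 -2 -7 3 0;0 -3 -11 3 0;0 -4 -15 3 0;0 -5 -19 3 0;0 -6 -23 3 0;0 -7 -27 3 0;0 -8 -31 3 0;0 -9 -35 3 0;0 -10 -39 3 0;0 -11 -43 3 0;0 -12 -46 3 0"
}}

```text
clock: 5.83
tool_pos: [0.5567, -0.3709, 0.2249]
tool_rot: [-2.56, -1.821, 0.001]
contact_force: [0.2, -0.2, -4.0]
finger_gap: 0.0124
grip_force: 58.9
```

{"api": "play_rows", "payload": {
  "rows": "0 -0.4 -1.9 0 0;0 -0.4 -1.9 0 0;0 -0.4 -1.9 0 0;0 -0.4 -1.9 0 0"
}}

```text
clock: 6.17
tool_pos: [0.5541, -0.3865, 0.2248]
tool_rot: [-2.558, -1.822, 0.0]
contact_force: [-0.1, 0.3, -4.1]
finger_gap: 0.0131
grip_force: 58.9
```

Run:
```python
from h import *
o=bot.get_obs(); print(o)
im,w=cam("scene"); save(im[160:480,80:480],"s4")
```

```text
{'clock': 6.1667, 'joints': array([-6.63267275e-01,  5.94020086e-01,  1.11710539e+00,  1.65000685e-04,
        1.43129835e+00, -3.30449435e-01]), 'joint_velocities': array([ 0.01831884, -0.00616822,  0.00399312,  0.00246445, -0.00391255,
        0.00066215]), 'effort': array([-1.64099224e+00, -7.42806745e+01, -3.95429742e+01, -8.39337241e-02,
        2.33121158e-03, -2.59540917e-02]), 'tool_pos': array([ 0.55413393, -0.38647614,  0.22484416]), 'tool_rot': array([-2.55805241e+00, -1.82227175e+00,  1.25437853e-04]), 'contact_force': array([-0.05149006,  0.26813123, -4.07054579]), 'ft_torque': array([ 0.09362455, -0.04128432,  0.03490538]), 'grip_force': 58.92967343330383, 'finger_gap': 0.01307411535466017}
```

View pics/s4.png

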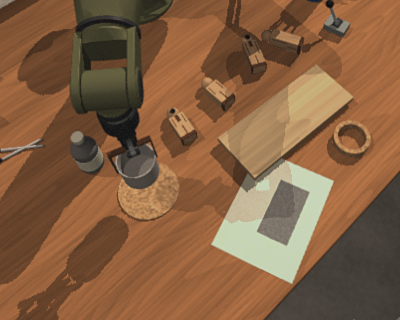

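The pot hangs upright over the mat at about (137,165) in the crop. I'll lower it.

{"api": "play_rows", "payload": {
  "rows": "0 0 0 -3 0;0 0 0 -6 0;0 0 0 -8 0;0 0 0 -9 0;0 0 0 -9.6 0;0 0 0 -10 0;0 0 0 -10.3 0;0 0 0 -10.3 0;0 0 0 -10.3 0"
}}

```text
clock: 6.97
tool_pos: [0.5544, -0.3871, 0.123]
tool_rot: [2.558, 1.822, 0.001]
contact_force: [0.1, -0.3, -4.7]
finger_gap: 0.0128
grip_force: 58.9
```

{"api": "play_rows", "payload": {
  "rows": "0 0 0 -0.2 0;0 0 0 -0.3 0;0 0 0 -0.4 0;0 0 0 -0.4 0"
}}

```text
clock: 7.3
tool_pos: [0.5556, -0.3871, 0.1215]
tool_rot: [2.555, 1.82, 0.004]
contact_force: [-0.9, 5.6, 13.2]
finger_gap: 0.0124
grip_force: 61.0
```

{"api": "play_rows", "payload": {
  "rows": "5 0 0 0.2 0;5 0 0 0.2 0;5 0 0 0.2 0;5 0 0 0.2 0;5 0 0 2 0;5 0 0 5 0;5 0 0 9 0;5 0 0 13 0;5 0 0 13 -0.12;5 0 0 13 -0.24;5 0 0 13 -0.36;5 0 2 13 -0.48"
}}

```text
clock: 8.3
tool_pos: [0.5534, -0.369, 0.2474]
tool_rot: [2.924, 1.15, -0.001]
contact_force: [-0.5, 0.5, 0.5]
finger_gap: 0.0497
grip_force: 0.0
```

{"api": "play_rows", "payload": {
  "rows": "5 -2 3 0 -0.12;5 -4 5 0 -0.24;5 -6 8 0 -0.36;5 -8 11 0 -0.48;5 -10 14 0 -0.6;5 -12.1 16.2 -2 -0.72;5 -12.1 16.2 -5 -0.84;5 -12.1 16.2 -8 -0.84;5 -12.1 16.2 -8 -0.84;5 -12.1 16.2 -8 -0.84"
}}

```text
clock: 9.13
tool_pos: [0.4329, -0.2049, 0.168]
tool_rot: [-3.138, 0.128, 0.003]
contact_force: [0.6, 0.3, 0.9]
finger_gap: 0.0498
grip_force: 0.0
```

Run:
```python
from h import *
o=bot.get_obs(); print(o["tool_pos"],o["tool_rot"],o["joints"],abs(o["joint_velocities"]).max())
im,w=cam("wrist"); save(im,"w5"); np.savez("w5.npz",K=w[0],D=w[1],R=w[2],t=w[3])
print(proj(w,[(0.4342,-0.2052,.018)]))
im,w=cam("top"); save(im,"t5")
```

```text
[ 0.43287691 -0.20489678  0.1679528 ] [-3.13808939e+00  1.27763662e-01  2.81360017e-03] [-5.18575507e-01  2.09232264e-01  1.79071695e+00 -2.51341402e-05
  1.14364935e+00  1.13361398e+00] 0.05128513035840137
[[322.2824333  226.03120216]]
```

View pics/w5.png

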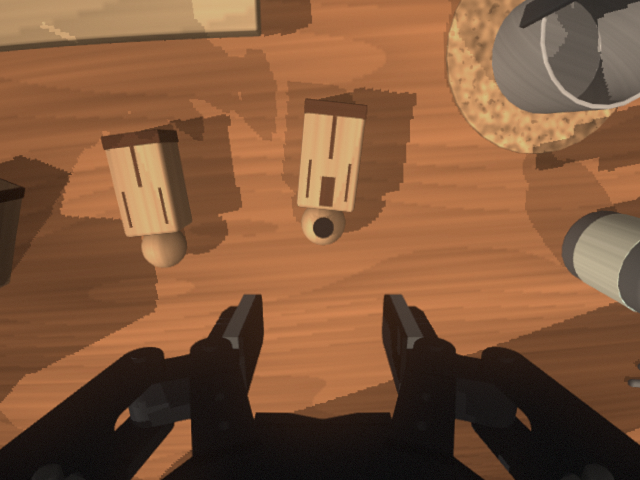

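The head is at (323,226), as predicted, and the body leans about 0.09 rad to the right. The pot stands on the mat. I'll descend on the head, grip it and lift.

{"api": "play_rows", "payload": {
  "rows": "5 -0.2 0 -4 -0.09;5 -0.2 0 -8 -0.09;5 -0.2 0 -12 -0.09;5 -0.2 0 -15 -0.09;5 -0.2 0 -16.2 -0.09;5 -0.2 0 -16.2 -0.09;0 -0.2 0 -16.2 -0.09;0 -0.2 0 -16.2 -0.09;0 -0.2 0 -16.2 -0.09;0 -0.2 0 -16.2 -0.09;0 -0.2 0 -16.2 -0.09"
}}

```text
clock: 10.15
tool_pos: [0.4321, -0.2056, 0.0077]
tool_rot: [3.129, -0.27, 0.005]
contact_force: [-2.3, -0.1, 8.8]
finger_gap: 0.033
grip_force: 60.0
```

{"api": "play_rows", "payload": {
  "rows": "0 0 0 1 0;0 0 0 3 0;0 0 0 5 0;0 0 0 7 0;0 0 0 9 0;0 0 0 11 0;0 0 0 13 0;0 0 0 15 0;0 0 0 17 0;0 0 0 17 0"
}}

```text
clock: 10.98
tool_pos: [0.4323, -0.2055, 0.1807]
tool_rot: [3.127, -0.27, 0.01]
contact_force: [-0.2, -0.1, 0.4]
finger_gap: 0.0332
grip_force: 59.7
```

Run:
```python
from h import *
im,w=cam("scene"); im2,_=cam("wrist"); im3,_=cam("top"); a=im[150:390,140:460]
p=np.hstack([cv2.resize(a,(400,300)),cv2.resize(im2,(400,300))]); save(p,"p6")
```

```text
(no output)
```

View pics/p6.png

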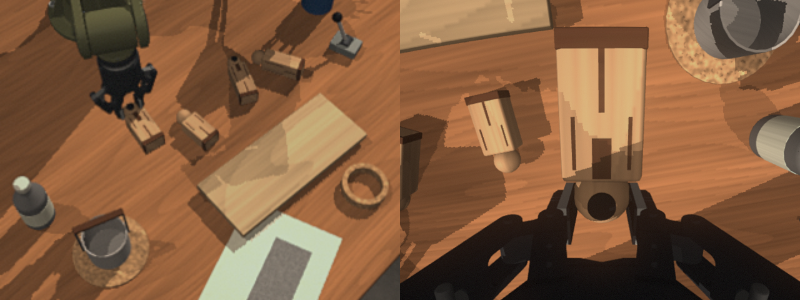

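The head is held but the body stayed horizontal, with the feet away from the robot, because pad friction holds it. I'll lower it and ease the opening slowly so it can swing.

{"api": "play_rows", "payload": {
  "rows": "0 0 0 -3 0;0 0 0 -6 0;0 0 0 -8.5 0;0 0 0 -8.5 0;3.1 0 0 -8.5 0;3.1 0 0 -8.5 0;3.1 0 0 -8.5 0;3.1 0 0 -8.5 0"
}}

```text
clock: 11.8
tool_pos: [0.4317, -0.2052, 0.0923]
tool_rot: [3.129, -0.27, 0.003]
contact_force: [0.9, 0.2, -1.4]
finger_gap: 0.0328
grip_force: 59.9
```

{"api": "play_rows", "payload": {
  "rows": "3.25 0 0 0 0;3.25 0 0 0 0;3.25 0 0 0 0"
}}

```text
clock: 12.05
tool_pos: [0.4312, -0.205, 0.0914]
tool_rot: [3.13, -0.27, 0.001]
contact_force: [-0.6, 0.6, -0.9]
finger_gap: 0.0324
grip_force: 59.9
```

{"api": "play_rows", "payload": {
  "rows": "3.35 0 0 0 0;3.35 0 0 0 0"
}}

```text
clock: 12.22
tool_pos: [0.4311, -0.2049, 0.0911]
tool_rot: [3.13, -0.27, 0.0]
contact_force: [0.2, 0.1, -0.8]
finger_gap: 0.0337
grip_force: 40.5
```

{"api": "play_rows", "payload": {
  "rows": "3.45 0 0 0 0"
}}

```text
clock: 12.3
tool_pos: [0.4311, -0.2049, 0.0911]
tool_rot: [3.13, -0.27, 0.0]
contact_force: [-0.2, 0.1, -1.4]
finger_gap: 0.0344
grip_force: 18.7
```

{"api": "play_rows", "payload": {
  "rows": "3.45 0 0 0 0;3.48 0 0 0 0;3.48 0 0 0 0;3.48 0 0 0 0"
}}

```text
clock: 12.63
tool_pos: [0.4311, -0.2049, 0.091]
tool_rot: [-3.13, 0.27, 0.0]
contact_force: [0.4, -0.3, -1.5]
finger_gap: 0.0352
grip_force: 13.0
```

{"api": "play_rows", "payload": {
  "rows": "3.5 0 0 0 0;3.5 0 0 0 0;3.5 0 0 0 0;3.5 0 0 0 0"
}}

```text
clock: 12.97
tool_pos: [0.4311, -0.2049, 0.091]
tool_rot: [-3.13, 0.27, -0.0]
contact_force: [0.8, -0.2, -0.8]
finger_gap: 0.0347
grip_force: 9.5
```

Run:
```python
from h import *
im2,_=cam("wrist"); save(cv2.resize(im2[:420],(400,262)),"p7")
b=np.abs(im2.astype(int)-cv2.cvtColor(cv2.imread("pics/w5.png"),cv2.COLOR_BGR2RGB)).sum()
print(im2[20:340:20,360].tolist())
```

```text
[[214, 136, 85], [212, 136, 85], [191, 122, 77], [199, 127, 80], [210, 134, 85], [220, 143, 89], [218, 140, 87], [217, 140, 88], [139, 90, 57], [104, 65, 42], [99, 72, 50], [98, 72, 51], [124, 93, 65], [121, 89, 62], [95, 70, 49], [98, 71, 50]]
```

View pics/p7.png

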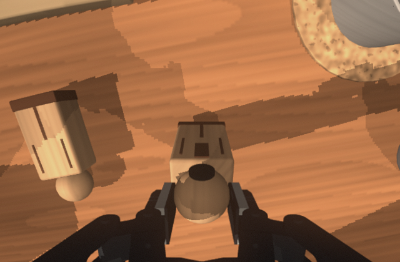

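It has swung down and hangs head up, so slackening to about 10 N works. I'll re-grip and carry it to the stand.

{"api": "play_rows", "payload": {
  "rows": "0 0 0 0 0;0 0 0 0 0;0 0 0 3 0;0 0 0 6 0;0 1 0 9 0;0 3 1 9 0;0 6 2 9 0.03;0 9 3 9 0.06;0 12 4 9 0.1;0 15 5 9 0.1;0 18 6 9 0.1;0 21 7 9 0.1"
}}

```text
clock: 14.02
tool_pos: [0.6424, -0.1342, 0.1808]
tool_rot: [-3.14, 0.113, 0.0]
contact_force: [0.3, -0.5, -0.3]
finger_gap: 0.0331
grip_force: 60.0
```

{"api": "play_rows", "payload": {
  "rows": "0 1.7 0.8 0 0;0 1.7 0.8 0 0;0 1.7 0.8 -3 0;0 1.7 0.8 -5 0;0 1.7 0.8 -6 0;0 1.7 0.8 -6.2 0;3.3 1.7 0.8 -6.2 0;3.4 1.7 0.8 -6.2 0;3.48 1.7 0.8 -6.2 0;3.5 1.7 0.8 -6.2 0;3.5 1.7 0.8 -6.2 0;3.5 1.7 0.8 -6.2 0"
}}

```text
clock: 15.02
tool_pos: [0.6582, -0.127, 0.1195]
tool_rot: [3.139, -0.113, 0.001]
contact_force: [0.1, -0.1, -0.8]
finger_gap: 0.0349
grip_force: 9.5
```

{"api": "play_rows", "payload": {
  "rows": "3.5 0 0 -0.2 0;3.5 0 0 -0.4 0;3.5 0 0 -0.5 0;3.5 0 0 -0.6 0;3.5 0 0 -0.6 0;3.5 0 0 -0.6 0"
}}

```text
clock: 15.52
tool_pos: [0.6591, -0.1271, 0.1149]
tool_rot: [3.139, -0.113, 0.006]
contact_force: [-0.3, 0.5, 9.9]
finger_gap: 0.035
grip_force: 10.1
```

{"api": "play_rows", "payload": {
  "rows": "3.5 0 0 -0.2 0;3.5 0 0 -0.2 0;3.5 0 0 -0.2 0"
}}

```text
clock: 15.77
tool_pos: [0.6593, -0.1272, 0.1133]
tool_rot: [3.139, -0.113, 0.007]
contact_force: [0.5, 0.2, 12.3]
finger_gap: 0.035
grip_force: 10.3
```

{"api": "play_rows", "payload": {
  "rows": "3.5 0 0 0.2 0;3.7 0 0 0.2 0;4 0 0 0.2 0;4.5 0 0 0.2 0;5 0 0 0.2 0;5 0 0 1 0;5 0 0 3 0;5 0 0 6 0;5 0 0 9 0;5 0 0 9 0"
}}

```text
clock: 16.6
tool_pos: [0.6599, -0.1273, 0.2085]
tool_rot: [3.138, -0.113, 0.015]
contact_force: [0.5, 0.9, 1.3]
finger_gap: 0.0502
grip_force: 0.0
```

Run:
```python
from h import *
im,w=cam("scene"); im2,_=cam("wrist"); save(np.hstack([cv2.resize(im[150:390,180:500],(400,300)),cv2.resize(im2,(400,300))]),"p8")
```

```text
(no output)
```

View pics/p8.png

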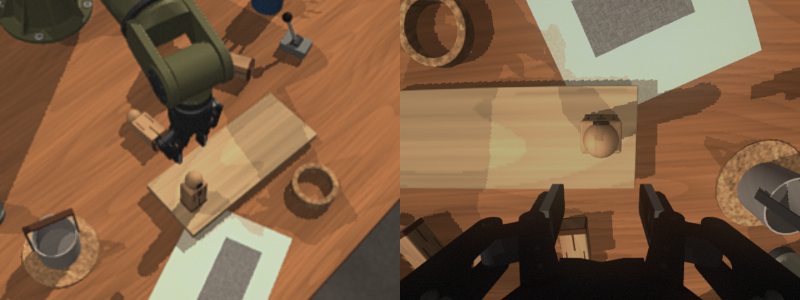

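The first figure stands on the stand. On to the second.

{"api": "play_rows", "payload": {
  "rows": "5 -3 1 0 0;5 -6 2 0 0;5 -9 3 0 0;5 -12 4 0 0.03;5 -15 5 0 0.06;5 -18 5.6 0 0.09;5 -21 5.6 0 0.09;5 -23.7 5.6 -2 0.09;5 -23.7 5.6 -4 0.09;5 -23.7 5.6 -4 0.09;5 -23.7 5.6 -4 0.09"
}}

```text
clock: 17.62
tool_pos: [0.4208, -0.0709, 0.1606]
tool_rot: [-3.141, -0.028, 0.003]
contact_force: [0.3, 0.5, -0.6]
finger_gap: 0.05
grip_force: 0.0
```

```bash
cat >> h.py <<'E'
def head(P,z):
    """ball head near P: Hough circle in the wrist picture"""
    o=bot.get_obs(); im,w=cam("wrist"); q=proj(w,[[*P,z]])[0]
    r=368*.018/((np.array([*P,z])-w[3])@w[2])[2]
    x0,y0=(q-70).astype(int).clip(0); a=cv2.cvtColor(im,cv2.COLOR_RGB2GRAY)[y0:y0+140,x0:x0+140]
    cs=cv2.HoughCircles(cv2.medianBlur(a,3),cv2.HOUGH_GRADIENT,1,8,param1=80,param2=12,minRadius=int(r*.85),maxRadius=int(r*1.2))
    yaw=2*np.arctan2(o["tool_rot"][1],o["tool_rot"][0])
    print("tool",o["tool_pos"].round(4),"yaw",(yaw+np.pi)%(2*np.pi)-np.pi,"pred",q.round(1),"r",r)
    if cs is not None:
        for c in cs[0][:4]: print(c+[x0,y0,0],plane(w,[c[:2]+[x0,y0]],z)[0,:2].round(4))
    return im,w
E
python3 - <<'E'
from h import *
im,w=head((0.4245,-0.0709),.018); save(im,"w9")
E
```

```text
tool [ 0.4208 -0.0709  0.1606] yaw 0.017644381868578307 pred [322.2 225.2] r 22.67243945261752
[324.5        219.5         22.79999924] [ 0.4292 -0.0727]
```

{"api": "play_rows", "payload": {
  "rows": "5 0.3 0 -4 0;5 0.3 0 -8 0;5 0.3 0 -12 0;5 0.3 0 -14.5 0;5 0.3 0 -15.4 0;5 0.3 0 -15.4 0;0 0.3 0 -15.4 0;0 0.3 0 -15.4 0;0 0.3 0 -15.4 0;0 0.3 0 -15.4 0;0 0.3 0 -15.4 0"
}}

```text
clock: 18.58
tool_pos: [0.4252, -0.0712, 0.0087]
tool_rot: [3.141, 0.028, 0.005]
contact_force: [-2.2, 1.2, 8.4]
finger_gap: 0.0332
grip_force: 59.7
```

{"api": "play_rows", "payload": {
  "rows": "0 0 0 1 0;0 0 0 4 0;0 0 0 7 0;0 0 0 9 0;0 0 0 9.5 0;0 0 0 9.5 0;3.3 0 0 9.5 0;3.4 0 0 9.5 0;3.45 0 0 9.5 0;3.48 0 0 9.5 0;3.48 0 0 9.5 0;3.48 0 0 9.5 0"
}}

```text
clock: 19.58
tool_pos: [0.424, -0.0709, 0.1016]
tool_rot: [-3.141, -0.028, 0.001]
contact_force: [0.6, 0.1, -1.2]
finger_gap: 0.0351
grip_force: 12.8
```

{"api": "play_rows", "payload": {
  "rows": "3.5 0 0 0 0;3.5 0 0 0 0;3.5 0 0 0 0;3.5 0 0 0 0"
}}

```text
clock: 19.92
tool_pos: [0.4241, -0.0709, 0.102]
tool_rot: [-3.141, -0.028, -0.0]
contact_force: [0.5, -0.3, -1.6]
finger_gap: 0.0349
grip_force: 9.4
```

Run:
```python
from h import *
im2,_=cam("wrist"); save(im2,"p10"); im,_=cam("scene"); save(im,"s10")
for r in range(20,340,20): print(r,im2[r,[300,322,345]].tolist())
```

```text
20 [[211, 136, 84], [209, 134, 85], [207, 133, 84]]
40 [[180, 116, 73], [196, 125, 78], [200, 128, 80]]
60 [[210, 134, 85], [207, 131, 83], [206, 132, 83]]
80 [[166, 108, 67], [191, 123, 78], [186, 119, 75]]
100 [[190, 122, 77], [222, 144, 91], [222, 143, 91]]
120 [[188, 120, 76], [222, 143, 91], [220, 143, 90]]
140 [[169, 109, 69], [202, 130, 82], [203, 130, 82]]
160 [[174, 110, 70], [203, 130, 82], [210, 134, 85]]
180 [[184, 119, 74], [181, 116, 73], [216, 138, 87]]
200 [[158, 101, 64], [157, 100, 62], [105, 65, 41]]
220 [[94, 68, 49], [58, 37, 24], [107, 78, 53]]
240 [[99, 74, 53], [99, 74, 51], [98, 72, 51]]
260 [[159, 118, 83], [163, 120, 85], [136, 101, 70]]
280 [[112, 83, 58], [102, 75, 53], [86, 64, 45]]
300 [[109, 81, 57], [123, 91, 65], [116, 85, 59]]
320 [[136, 101, 71], [131, 97, 68], [128, 95, 67]]
```

Only table shows above row 200, so the second figure also hangs.

{"api": "play_rows", "payload": {
  "rows": "0 0 0 0 0;0 0 0 0 0;0 0 0 3 0;0 0 0 6 0;0 1 0 8 0;0 3 1 8 0;0 6 2 8 -0.03;0 9 3 8 -0.06;0 12 3.4 8 -0.08;0 15 3.4 8 -0.08;0 18 3.4 8 -0.08;0 21 3.4 8 -0.08"
}}

```text
clock: 21.02
tool_pos: [0.6354, -0.0367, 0.1817]
tool_rot: [-3.14, 0.097, 0.001]
contact_force: [1.1, -0.4, -1.0]
finger_gap: 0.0329
grip_force: 60.1
```

{"api": "play_rows", "payload": {
  "rows": "0 3 0 0 0;0 3 0 0 0;0 3 0 -3 0;0 3 0 -5 0;0 3 0 -6 0;0 3 0 -6.2 0;3.3 3 0 -6.2 0;3.4 3 0 -6.2 0;3.48 3 0 -6.2 0;3.5 3 0 -6.2 0;3.5 3 0 -6.2 0;3.5 3 0 -6.2 0"
}}

```text
clock: 22.02
tool_pos: [0.6642, -0.0369, 0.1205]
tool_rot: [3.14, -0.098, 0.001]
contact_force: [1.0, 0.5, -0.8]
finger_gap: 0.0349
grip_force: 9.4
```

{"api": "play_rows", "payload": {
  "rows": "3.5 0 0 -0.2 0;3.5 0 0 -0.4 0;3.5 0 0 -0.6 0;3.5 0 0 -0.7 0;3.5 0 0 -0.7 0;3.5 0 0 -0.7 0"
}}

```text
clock: 22.52
tool_pos: [0.6652, -0.0372, 0.115]
tool_rot: [3.14, -0.098, 0.006]
contact_force: [0.6, -1.0, 12.8]
finger_gap: 0.035
grip_force: 10.1
```

{"api": "play_rows", "payload": {
  "rows": "3.5 0 0 0.2 0;3.7 0 0 0.2 0;4 0 0 0.2 0;4.5 0 0 0.2 0;5 0 0 0.2 0;5 0 0 1 0;5 0 0 3 0;5 0 0 6 0;5 0 0 9.5 0;5 -3 1 9.5 -0.1;5 -6 3 9.5 -0.2;5 -9 5 9.5 -0.3"
}}

```text
clock: 23.52
tool_pos: [0.5729, 0.0132, 0.2087]
tool_rot: [-3.088, 0.575, -0.002]
contact_force: [0.9, 0.5, -0.1]
finger_gap: 0.05
grip_force: 0.0
```

{"api": "play_rows", "payload": {
  "rows": "5 -3 2 0 -0.1;5 -6 4 0 -0.1;5 -9 6 0 -0.1;5 -12 8 0 -0.1;5 -15 10 0 -0.1;5 -18 11.1 0 -0.1;5 -18.5 11.1 -2 -0.1;5 -18.5 11.1 -4 -0.1;5 -18.5 11.1 -4 -0.1;5 -18.5 11.1 -4 -0.1;5 -18.5 11.1 -4 -0.1"
}}

```text
clock: 24.43
tool_pos: [0.3898, 0.1241, 0.1692]
tool_rot: [-3.058, 0.72, -0.002]
contact_force: [-0.2, 0.2, -0.0]
finger_gap: 0.05
grip_force: 0.0
```

Run:
```python
from h import *
im,w=head((0.392,.123),.018); s,_=cam("scene")
save(np.hstack([cv2.resize(s[150:390,180:500],(400,300)),cv2.resize(im,(400,300))]),"p11")
```

```text
tool [0.3898 0.1241 0.1692] yaw -0.4625170015168969 pred [321.7 225. ] r 22.010899996420523
[323.5 220.5  18.5] [0.3947 0.12  ]
```

View pics/p11.png

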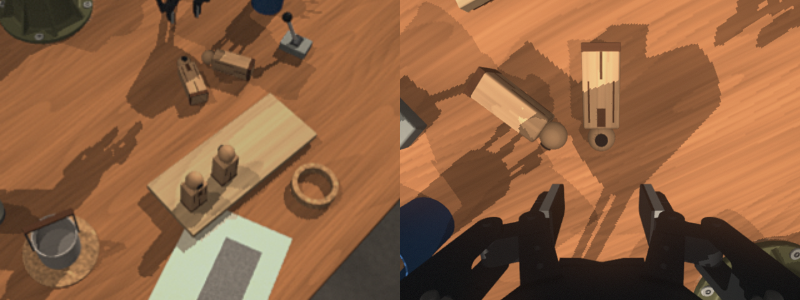

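Two figures stand. The next head is between the fingers at (600,138) in the composite, with its neighbour about 59 mm away, so I'll approach with a narrower opening.

{"api": "play_rows", "payload": {
  "rows": "4.4 0.2 -0.1 -4 0;4.4 0.2 -0.1 -8 0;4.4 0.2 -0.1 -11 0;4.4 0.2 -0.1 -13 0;4.4 0.2 -0.1 -15 0;4.4 0.2 -0.1 -16.3 0;4.4 0.2 -0.1 -16.3 0;0 0.2 -0.1 -16.3 0;0 0.2 -0.1 -16.3 0;0 0.2 -0.1 -16.3 0;0 0.2 -0.1 -16.3 0;0 0.2 -0.1 -16.3 0"
}}

```text
clock: 25.53
tool_pos: [0.3916, 0.1232, 0.0057]
tool_rot: [-3.057, 0.719, -0.002]
contact_force: [-0.0, 0.1, -0.1]
finger_gap: 0.033
grip_force: 59.6
```

{"api": "play_rows", "payload": {
  "rows": "0 0 0 1 0;0 0 0 4 0;0 0 0 7 0;0 0 0 10 0;0 0 0 12 0;0 0 0 12 0;3.3 0 0 12 0;3.4 0 0 12 0;3.45 0 0 12 0;3.48 0 0 12 0;3.48 0 0 12 0;3.48 0 0 12 0"
}}

```text
clock: 26.53
tool_pos: [0.3909, 0.123, 0.1245]
tool_rot: [3.058, -0.719, -0.001]
contact_force: [-0.8, -0.6, -1.9]
finger_gap: 0.0347
grip_force: 13.1
```

{"api": "play_rows", "payload": {
  "rows": "3.5 0 0 0 0;3.5 0 0 0 0;3.5 0 0 0 0;3.5 0 0 0 0"
}}

```text
clock: 26.87
tool_pos: [0.3911, 0.1231, 0.125]
tool_rot: [-3.058, 0.72, -0.0]
contact_force: [0.3, -0.5, -1.9]
finger_gap: 0.0348
grip_force: 9.7
```

Run:
```python
from h import *
im2,_=cam("wrist"); save(im2,"p12")
for r in range(20,340,20): print(r,im2[r,[300,322,345]].tolist())
```

```text
20 [[225, 147, 93], [234, 156, 99], [228, 150, 94]]
40 [[230, 152, 96], [221, 143, 91], [227, 149, 95]]
60 [[223, 146, 93], [229, 152, 95], [227, 150, 95]]
80 [[228, 150, 95], [236, 159, 100], [227, 151, 96]]
100 [[230, 153, 96], [224, 146, 93], [227, 152, 96]]
120 [[216, 139, 88], [166, 107, 68], [151, 99, 63]]
140 [[165, 107, 68], [156, 100, 64], [165, 106, 67]]
160 [[156, 101, 64], [160, 103, 65], [139, 90, 56]]
180 [[156, 102, 65], [143, 93, 60], [146, 93, 60]]
200 [[114, 74, 47], [143, 92, 58], [147, 95, 62]]
220 [[110, 72, 45], [112, 74, 48], [142, 92, 59]]
240 [[87, 65, 45], [53, 33, 23], [88, 64, 45]]
260 [[90, 66, 46], [69, 45, 31], [91, 68, 49]]
280 [[106, 78, 55], [52, 41, 33], [96, 71, 51]]
300 [[136, 101, 72], [135, 101, 71], [122, 92, 66]]
320 [[142, 106, 75], [147, 110, 78], [132, 98, 70]]
```

{"api": "play_rows", "payload": {
  "rows": "0 0 0 0 0;0 0 0 0 0;0 0 0 3 0;0 0 0 6 0;0 2 0 7.5 0.1;0 5 -1 7.5 0.2;0 8 -2 7.5 0.3;0 11 -3 7.5 0.4;0 14 -4 7.5 0.4;0 17 -5 7.5 0.4;0 20 -6 7.5 0.4;0 23 -7 7.5 0.4"
}}

```text
clock: 27.92
tool_pos: [0.6224, 0.0524, 0.1997]
tool_rot: [3.14, -0.098, -0.001]
contact_force: [-0.0, -0.3, -1.3]
finger_gap: 0.0327
grip_force: 60.3
```

{"api": "play_rows", "payload": {
  "rows": "0 3 0 0 0;0 4.9 0 0 0;0 4.9 0 0 0;0 4.9 0 -3 0;0 4.9 0 -5 0;0 4.9 0 -6.2 0;3.3 4.9 0 -6.2 0;3.4 4.9 0 -6.2 0;3.48 4.9 0 -6.2 0;3.5 4.9 0 -6.2 0;3.5 4.9 0 -6.2 0;3.5 4.9 0 -6.2 0"
}}

```text
clock: 28.92
tool_pos: [0.6703, 0.0531, 0.1387]
tool_rot: [-3.14, 0.098, -0.002]
contact_force: [-0.4, 0.1, -1.8]
finger_gap: 0.0351
grip_force: 9.7
```

{"api": "play_rows", "payload": {
  "rows": "3.5 0 0 -0.2 0;3.5 0 0 -0.4 0;3.5 0 0 -0.5 0;3.5 0 0 -0.6 0;3.5 0 0 -0.6 0;3.5 0 0 -0.6 0"
}}

```text
clock: 29.42
tool_pos: [0.6707, 0.0532, 0.1333]
tool_rot: [-3.14, 0.098, -0.004]
contact_force: [-0.2, 0.7, 6.4]
finger_gap: 0.0349
grip_force: 10.0
```

{"api": "play_rows", "payload": {
  "rows": "3.5 0 0 -0.1 0;3.5 0 0 0.1 0;3.7 0 0 0.1 0;4 0 0 0.1 0;4.5 0 0 0.1 0;5 0 0 0.1 0;5 0 0 1 0;5 0 0 3 0;5 0 0 6 0;5 0 0 8 0;5 -3 1 8 0.1;5 -6 2 8 0.2"
}}

```text
clock: 30.42
tool_pos: [0.6102, 0.0729, 0.2135]
tool_rot: [3.134, 0.221, 0.004]
contact_force: [0.9, -0.6, -0.3]
finger_gap: 0.0498
grip_force: 0.0
```

{"api": "play_rows", "payload": {
  "rows": "5 -3 2 0 0.1;5 -6 4 0 0.17;5 -9 6 0 0.17;5 -12 8 0 0.17;5 -15 10 0 0.17;5 -18 10.3 -1 0.17;5 -18.9 10.3 -3 0.17;5 -18.9 10.3 -4.5 0.17;5 -18.9 10.3 -4.5 0.17;5 -18.9 10.3 -4.5 0.17;5 -18.9 10.3 -4.5 0.17"
}}

```text
clock: 31.33
tool_pos: [0.4219, 0.1761, 0.1682]
tool_rot: [-3.104, -0.481, -0.002]
contact_force: [0.4, -0.5, 0.4]
finger_gap: 0.0501
grip_force: 0.0
```

Run:
```python
from h import *
im,w=head((0.4244,.1769),.020); s,_=cam("scene")
save(np.hstack([cv2.resize(s[150:390,180:500],(400,300)),cv2.resize(im,(400,300))]),"p13")
```

```text
tool [0.4219 0.1761 0.1682] yaw 0.3074858243538552 pred [322.3 225.4] r 22.23496213395992
[324.5 223.5  23. ] [0.4264 0.1756]
```

View pics/p13.png

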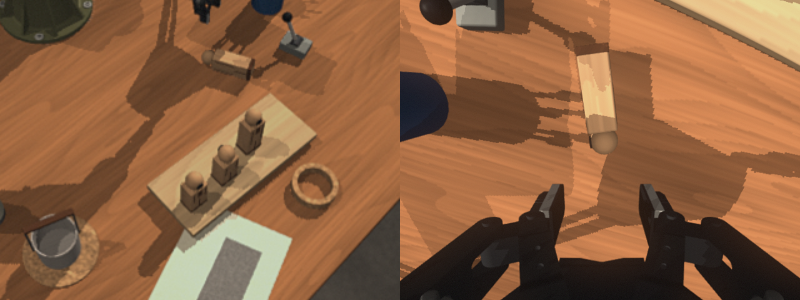

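Three figures stand. The last head is at (603,141) in the composite, with the body leaning left by about 0.1 rad.

{"api": "play_rows", "payload": {
  "rows": "5 0.2 -0.1 -4 0.1;5 0.2 -0.1 -8 0.1;5 0.2 -0.1 -11 0.1;5 0.2 -0.1 -13 0.1;5 0.2 -0.1 -15 0.1;5 0.2 -0.1 -15.8 0.1;5 0.2 -0.1 -15.8 0.1;0 0.2 -0.1 -15.8 0.1;0 0.2 -0.1 -15.8 0.1;0 0.2 -0.1 -15.8 0.1;0 0.2 -0.1 -15.8 0.1;0 0.2 -0.1 -15.8 0.1"
}}

```text
clock: 32.43
tool_pos: [0.4238, 0.1753, 0.0103]
tool_rot: [-3.076, -0.636, -0.003]
contact_force: [-2.2, -1.6, 9.0]
finger_gap: 0.0331
grip_force: 59.9
```

{"api": "play_rows", "payload": {
  "rows": "0 0 0 1 0;0 0 0 4 0;0 0 0 7 0;0 0 0 10 0;0 0 0 12 0;0 0 0 12 0;3.3 0 0 12 0;3.4 0 0 12 0;3.45 0 0 12 0;3.48 0 0 12 0;3.48 0 0 12 0;3.48 0 0 12 0"
}}

```text
clock: 33.43
tool_pos: [0.4228, 0.175, 0.1284]
tool_rot: [3.076, 0.636, -0.002]
contact_force: [-0.8, -0.5, -3.1]
finger_gap: 0.0351
grip_force: 12.7
```

{"api": "play_rows", "payload": {
  "rows": "3.5 0 0 0 0;3.5 0 0 0 0;3.5 0 0 0 0;3.5 0 0 0 0"
}}

```text
clock: 33.77
tool_pos: [0.4232, 0.1751, 0.129]
tool_rot: [-3.076, -0.636, -0.0]
contact_force: [0.0, -0.2, -2.1]
finger_gap: 0.0348
grip_force: 9.4
```

Run:
```python
from h import *
im2,_=cam("wrist"); save(im2,"p14")
for r in range(20,340,20): print(r,im2[r,[300,322,345]].tolist())
```

```text
20 [[180, 114, 72], [185, 119, 74], [221, 143, 90]]
40 [[105, 68, 44], [175, 113, 71], [184, 119, 74]]
60 [[112, 72, 46], [112, 71, 45], [172, 111, 69]]
80 [[172, 111, 69], [180, 116, 74], [172, 109, 68]]
100 [[183, 118, 74], [175, 111, 69], [174, 111, 70]]
120 [[190, 120, 76], [195, 126, 79], [218, 140, 88]]
140 [[173, 110, 70], [178, 114, 72], [222, 143, 91]]
160 [[161, 103, 65], [171, 109, 69], [209, 135, 85]]
180 [[112, 71, 44], [184, 118, 75], [215, 137, 87]]
200 [[179, 116, 73], [142, 91, 59], [216, 137, 86]]
220 [[177, 114, 72], [179, 114, 72], [211, 136, 84]]
240 [[90, 65, 46], [89, 65, 45], [92, 66, 46]]
260 [[194, 145, 100], [213, 157, 110], [195, 143, 100]]
280 [[126, 93, 65], [132, 97, 67], [117, 85, 60]]
300 [[210, 156, 108], [192, 143, 100], [119, 88, 60]]
320 [[120, 89, 63], [198, 147, 103], [171, 127, 88]]
```

{"api": "play_rows", "payload": {
  "rows": "0 0 0 0 0;0 0 0 0 0;0 0 0 3 0;0 0 0 6 0;0 2 0 7.2 -0.1;0 5 -1 7.2 -0.2;0 8 -2 7.2 -0.3;0 11 -3 7.2 -0.4;0 14 -3.2 7.2 -0.47;0 17 -3.2 7.2 -0.47;0 20 -3.2 7.2 -0.47;0 23 -3.2 7.2 -0.47"
}}

```text
clock: 34.82
tool_pos: [0.6544, 0.1428, 0.2007]
tool_rot: [3.14, -0.098, -0.001]
contact_force: [-0.2, -0.7, -1.2]
finger_gap: 0.0328
grip_force: 60.4
```

{"api": "play_rows", "payload": {
  "rows": "0 2.3 0 0 0;0 2.3 0 0 0;0 2.3 0 0 0;0 2.3 0 -3 0;0 2.3 0 -5 0;0 2.3 0 -6.2 0;3.3 2.3 0 -6.2 0;3.4 2.3 0 -6.2 0;3.48 2.3 0 -6.2 0;3.5 2.3 0 -6.2 0;3.5 2.3 0 -6.2 0;3.5 2.3 0 -6.2 0"
}}

```text
clock: 35.82
tool_pos: [0.6762, 0.1431, 0.1397]
tool_rot: [-3.14, 0.098, -0.001]
contact_force: [0.4, -0.8, -1.1]
finger_gap: 0.0351
grip_force: 9.7
```

{"api": "play_rows", "payload": {
  "rows": "3.5 0 0 -0.2 0;3.5 0 0 -0.4 0;3.5 0 0 -0.5 0;3.5 0 0 -0.6 0;3.5 0 0 -0.6 0;3.5 0 0 -0.6 0"
}}

```text
clock: 36.32
tool_pos: [0.6764, 0.1431, 0.1336]
tool_rot: [-3.14, 0.098, -0.002]
contact_force: [-1.6, 0.7, 3.6]
finger_gap: 0.035
grip_force: 9.9
```

{"api": "play_rows", "payload": {
  "rows": "3.5 0 0 -0.2 0;3.5 0 0 -0.2 0;3.5 0 0 0 0;3.7 0 0 0 0;4 0 0 0 0;4.5 0 0 0 0;5 0 0 0 0;5 0 0 1 0;5 0 0 3 0;5 0 0 6 0;5 0 0 9 0;5 -2 0 12 0"
}}

```text
clock: 37.32
tool_pos: [0.6571, 0.1427, 0.2543]
tool_rot: [3.14, -0.099, 0.0]
contact_force: [-0.4, 1.0, 0.2]
finger_gap: 0.05
grip_force: 0.0
```

{"api": "play_rows", "payload": {
  "rows": "0 -3 2 3 0;0 -6 4 6 0;0 -9 6 6 0;0 -12 8 6 0;0 -15 10 6 0;0 -18 10 6 0;0 -20 10 6 0;0 -20 10 6 0;0 -20 10 6 0;0 -20 10 6 0"
}}

```text
clock: 38.15
tool_pos: [0.4566, 0.243, 0.3136]
tool_rot: [-3.14, 0.098, -0.001]
contact_force: [-1.3, -0.6, -1.1]
finger_gap: -0.0002
grip_force: 0.0
```

Run:
```python
from h import *
o=bot.get_obs(); print(o["tool_pos"],o["tool_rot"])
im,w=cam("wrist"); s,_=cam("scene"); np.savez("w15.npz",K=w[0],D=w[1],R=w[2],t=w[3])
save(np.hstack([cv2.resize(s[150:390,180:500],(400,300)),cv2.resize(im,(400,300))]),"p15")
```

```text
[0.45662839 0.24302851 0.31360636] [-3.13972837e+00  9.79151001e-02 -1.35160128e-03]
```

View pics/p15.png

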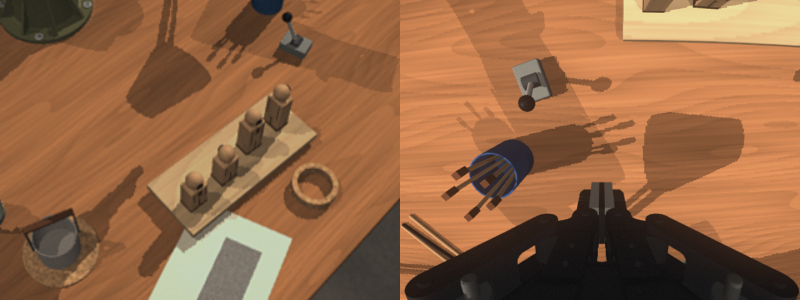

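All four figures stand, and the pot is on the mat. The lever tip is at wrist (203,165) and the base at (211,128). I'll triangulate the tip.

Run:
```python
from h import *
def ld(n): z=np.load(n);return z["K"],z["D"],z["R"],z["t"]
A=np.zeros((3,3));b=np.zeros(3)
V=[(ld("w15.npz"),(203,165)),(ld("w2.npz"),(15,182)),(cal("top"),(170,244)),(cal("scene"),(410,163))]
for c,px in V:
    d=plane(c,[px],0)[0]-c[3]; d/=np.linalg.norm(d); M=np.eye(3)-np.outer(d,d); A+=M; b+=M@c[3]
P=np.linalg.solve(A,b); print("tip",P)
for c,px in V: print(proj(c,P)[0].round(1),px)
print("base",plane(V[0][0],[(211,128)],.03), plane(V[2][0],[(175,230)],.03))
```

```text
tip [0.51035848 0.35813915 0.09195758]
[201.1 165. ] (203, 165)
[ 15.6 181.8] (15, 182)
[170.  243.4] (170, 244)
[409.3 163. ] (410, 163)
base [[0.54732091 0.36167839 0.03      ]] [[0.54842842 0.36433295 0.03      ]]
```

{"api": "play_rows", "payload": {
  "rows": "0 1 3 0 0;0 2.3 6 0 0;0 2.3 9 0 0;0 2.3 11.5 0 0;0 2.3 11.5 -4 0;0 2.3 11.5 -8 0;0 2.3 11.5 -12 0;0 2.3 11.5 -16 0;0 2.3 11.5 -19 0;0 2.3 11.5 -22 0;0 2.3 11.5 -24 0;0 2.3 11.5 -24 0"
}}

```text
clock: 39.25
tool_pos: [0.4779, 0.3566, 0.068]
tool_rot: [3.136, -0.099, -0.01]
contact_force: [-0.2, -0.4, -0.9]
finger_gap: 0.0002
grip_force: 0.0
```

{"api": "play_rows", "payload": {
  "rows": "0 1 0.1 0 0;0 2 0.2 0 0;0 3 0.3 0 0;0 4 0.4 0 0;0 5 0.5 0 0;0 6 0.6 0 0;0 7 0.7 0 0;0 7 0.7 0 0;0 7 0.7 0 0"
}}

```text
clock: 40.0
tool_pos: [0.5497, 0.365, 0.0737]
tool_rot: [-3.14, 0.099, -0.001]
contact_force: [-0.9, 0.7, -0.7]
finger_gap: 0.0001
grip_force: 0.0
```

{"api": "play_rows", "payload": {
  "rows": "0 0.5 0 0 0;0 1 0 0 0;0 1.2 0 0 0;0 1.2 0 0 0"
}}

```text
clock: 40.33
tool_pos: [0.5601, 0.3652, 0.073]
tool_rot: [3.139, -0.097, -0.005]
contact_force: [-11.9, -1.9, 4.9]
finger_gap: -0.0003
grip_force: 5.5
```

{"api": "play_rows", "payload": {
  "rows": "0 -1 0 0 0;0 -2 0 2 0;0 -2.5 0 6 0;0 -2.5 0 10 0;0 -2.5 0 14 0;0 -2.5 0 18 0;0 -5 -3 20 0;0 -8 -6 22 0;0 -10 -8 22 0;0 -10 -8 22 0"
}}

```text
clock: 41.17
tool_pos: [0.4584, 0.2823, 0.2952]
tool_rot: [-3.139, 0.099, -0.003]
contact_force: [0.2, 1.2, 0.2]
finger_gap: 0.0002
grip_force: 0.0
```

Run:
```python
from h import *
s,_=cam("scene"); im,w=cam("top")
P=[0.586,.366,.092]; print(proj(cal("scene"),P),proj(cal("top"),P))
save(np.hstack([cv2.resize(s[100:400,160:480],(400,375)),cv2.resize(im[130:320,100:300],(395,375))]),"p16")
```

```text
[[430.48919697 175.21486523]] [[168.29010661 211.17615855]]
```

View pics/p16.png

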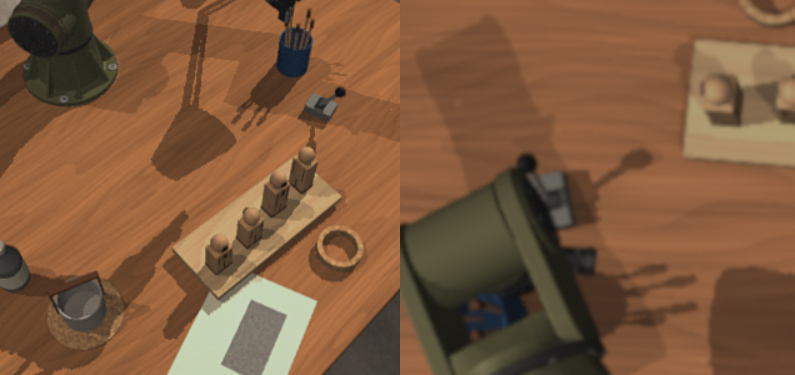

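The lever tip is at scene pixel (432,174), which matches the predicted on position of (430,175). The four figures and the pot are standing, so I'll hand in.

```bash
python3 -c "
from plant import order; print(order.hand_in())"
```

```text
the job is handed in; nothing more can be done
None
```

I handed the job in at about 41 s: the pot is upright on the mat, all four figures stand on the stand, and the lever is fully over to on; the hand-in returned no verdict.

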